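Find the trim line on a plaster drape mould with a pendulum angle gauge

TASK

Take the angle gauge by its case and set its sole level on the crown of the plaster drape mould, square across the ridge, bearing lightly for a moment. Then rock it over until the swinging needle settles on the red mark of its bezel, and finish while holding it just so, still gripped and with the flat of the sole touching the plaster, for the trim line to be pencilled there. Do not press hard on the plaster, and leave the glaze cups and the brush where they are.

Things in the scene. Friction and masses are not known exactly. Their poses are not given: they have to be found in the camera images.
- gauge_center (a point): Centre of the loose pendulum angle gauge (220 to 400 g) standing on the bench: middle of its blue case (64 mm wide along y, 28 thick along x, 74 high, flat sides for gripping) and of its dial, 48 mm above the underside of its steel sole; top 36 mm higher. Gauge x points out of the dial (away from the robot, give or take its yaw), z up through 12 o'clock, y to the right as one looks at the dial.
- gauge_sole (a point): Middle of the flat underside of the gauge's sole, 48 mm straight below gauge_center, with the gauge's axes. The sole plate is 100 mm long (y), 30 mm deep (x), 10 mm thick; its ends stick out 18 mm beyond each side of the case.
- needle (a joint): The gauge's black needle, a free pendulum with its weight below the pivot: its tip settles plumb upward however the gauge leans, after swinging (about 2 Hz) for 1 to 2 s. Angle (rad) from the dial's 12 o'clock (gauge z), growing anticlockwise as one looks at the dial (a positive turn about gauge x). If the gauge is turned by t about its x from upright, the needle rests at -t.
- bezel (a joint): The dark ring around the dial with the red mark; it was set beforehand and stays put. Angle (rad) of the red mark from the dial's 12 o'clock, same sense as needle; set somewhere from -0.44 to -0.24 (clockwise of 12 o'clock). The needle is on the mark when the two values agree.
- needle_tip (a point): Tip of the black needle, 22.5 mm from the pivot at the dial's centre; its z axis points along the needle.
- red_mark (a point): Inner end of the red mark on the bezel ring, 24 mm from the dial's centre; the mark is about 8 degrees wide; its z axis points from the dial's centre through the mark.
- mould_axis (a point): Point on the level axis of the white plaster drape mould's round back, half-way along, 38 mm above the bench. The mould, a half-cylinder of radius 70 mm about it, 170 mm long, hand-rasped in flats 6 to 9 degrees wide, uneven by 0.3 mm, stands on a 200 x 190 x 12 mm bat on soft rubber feet (sinks 1 mm per 3 N, 7 at most, else fixed). x along the ridge (roughly away from the robot), y across, z up.
- mould_crown (a point): Top of the mould's ridge, half-way along, 70 mm above mould_axis and 108 mm above the bench; same axes.
- cup0_center (a point): Centre of a stainless glaze cup, 72 mm across, 45 mm high; bystander.
- cup1_center (a point): Centre of a second such cup; bystander.
- cup2_center (a point): Centre of a third such cup; bystander.
- brush_grip (a point): The handle of a glaze brush lying on the bench beyond the cups, along the robot's view; bystander.
Mind the look-alikes: they are no part of the job. Leave any orange look-alike of the part that bears gauge_center alone.

How it is judged (in metres and radians):
On the way:
1. the held gauge bears on the crown of the mould, level and square across the ridge (contact force between gauge and mould above 0.3 N and contact force between the fingers and gauge above 1 N and angle between gauge_sole's own z axis and vertical below 0.14 rad and angle between the x axis of gauge_sole and the x axis of mould_axis, either way round below 0.2 rad and y of mould_axis in the frame of gauge_sole between -0.042 and 0.042 m), for 0.2 s.
At the end, for the whole second after the job is handed in: Gauge gripped (over 1 N), flat of its sole (within 42 mm of its middle) on the plaster (over 0.3 N), square to the ridge within 0.2 rad; needle still (under 0.3 rad/s) within 0.07 rad of the red mark; fingers off the mould; cups and brush within 30 mm of their places (angle between the z axis of needle_tip and the z axis of red_mark, either way round below 0.07 rad and velocity of joint needle between -0.3 and 0.3 rad/s and contact force between gauge and mould above 0.3 N and contact force between the fingers and gauge above 1 N and contact force between the fingers and mould below 0.1 N and angle between the x axis of gauge_sole and the x axis of mould_axis, either way round below 0.2 rad and y of mould_axis in the frame of gauge_sole between -0.042 and 0.042 m and height (world z) of gauge_sole above 0.06 m and distance of each of cup0_center, cup1_center, cup2_center, brush_grip from where it was at the start of the episode below 0.03 m); the arm keeps its last pose, push and grip.
It fails at once if the gauge is pressed hard into the plaster (over 35 N) (contact force between gauge and mould above 35 N).
It fails at once if a cup or the brush is shoved (over 30 mm) (distance of any of cup0_center, cup1_center, cup2_center, brush_grip from where it was at the start of the episode above 0.03 m).
It also fails if it takes over 42 s, if anything falls off the work surface, if the arm or the gripper's body presses on something with over 40 N, if the wrist force passes 120 N, or if a joint passes its speed limit or range.

ROBOT

A 7-joint arm with a two-finger parallel gripper is mounted at the origin on the work surface. World frame = base frame: x ahead of the robot, y to its left, z up, the work surface at z = 0. Lengths are in m, angles in degrees, forces in N, time in s.
With the tool pointing down it reaches from about 0.425 to 0.875 m from the base axis. Payload 4.7 kg.
Tool frame: the origin (TCP) lies at the very end of the fingers, on their centre line; the grasp point (between the pads) lies 19 mm behind it; z points along the fingers, x is the direction in which the jaws open and shut, and the axes are right-handed (so a half turn about z gives the same grasp; the last joint's range is limited). The gripper opens to 87 mm and grips with 3 to 60 N. Pads are 19 mm wide; open, the fingers measure 117 mm over their backs; the gripper's body (75 mm by 190 mm) begins 51 mm behind the grasp point.
Start: joints at [71.74, 18.392, -4.016, 83.108, 1.295, 78.541, -3.26], TCP at [0.212, -0.614, 0.223] pointing down, gripper open.
Joint ranges: [-163.93, 163.93], [-17.29, 119.83], [-79.2, 71.16], [3.27, 140.29], [-89.18, 269.18], [5.43, 117.66], [-154.24, 154.24]. Speed limits (degrees/s): [147.25, 147.25, 180, 180, 180, 180, 180].

INTERFACE

Orientations are given as [roll, pitch, yaw] about the fixed x, y, z axes, in that order (R = Rz(yaw) Ry(pitch) Rx(roll)).
In Python, from bench import arm gives the robot as it stands. Calls block until the motion is done:
- arm.move_ptp(position, orientation): joint-space move of the TCP to a pose.
- arm.move_linear(position, attitude=None, velocity=0.15, guard=None): straight line of the TCP; attitude=None keeps the orientation; velocity is the mean speed in m/s. With guard (N) it stops when the force on the tool has changed by that much, and returns True; else False.
- arm.move_j(angles): joint-space move.
- arm.open_gripper() and arm.grab(): open the fingers fully, or close them until they stop; the grip force is fixed at half the most.
- arm.sleep(seconds).
- arm.ik(position, orientation): joint angles nearest the present ones, or None.
- arm.read_camera(name): name is "scene" or "top"; returns a dict with "color" (384x512x3 uint8, red, green, blue), "camera_matrix" (3x3 intrinsics, pixels), "position" and "orientation" of the camera in the world. Camera axes: x right, y up, looking along -z (the intrinsics and any distortion apply to the point x, -y, -z); pixel columns grow to the right and rows downward; lengths in m; the calibration is good to about 2 mm. A picture is of the moment at which its call begins. There is no depth.
A pose or a line that the arm cannot do raises arm.Unreachable and nothing moves.
- arm.close_job(): hands the job in, once; it reports no verdict.
Trained networks look in a picture, given as the dict that the camera call returned (one of the last four; its "shot" number tells which), for a name from the list of things; names that differ only in an ending like _2 or _b are one class to them, and where a whole thing is asked for, a point or a joint stands for the part that bears it (a point fixed in the world has none). Each returns a list of dicts, best first, with "confidence" (0 to 1); they miss things now and then, are a little off and sometimes report something else, mostly with a low value. They report only what shows in the picture. A call takes as long as a camera call. They do not tell look-alikes from the thing itself.
- arm.spot_in(thing, picture): "bbox" ([left, top, right, bottom] in pixels, round what is visible of it).
Readings, each from a call of its own:
- arm.get_time(): time.
- arm.get_qpos(): joint angles.
- arm.get_qd(): joint speeds.
- arm.get_effort(): joint torques, N m.
- arm.get_tcp_pos(): TCP position.
- arm.get_tcp_rot(): TCP orientation.
- arm.get_wrist_force(): force on the tool from outside, world axes, zero at the start.
- arm.get_torque(): the same for the moment, N m.
- arm.get_width(): finger opening in m.
Only numpy, scipy, OpenCV 4.12 (cv2) and the standard library are available. Lean on these libraries where they do the work, as an engineer would, in place of code of your own. Each camera call takes 0.05 s, during which the arm holds its last target. There are 200 camera calls.

## Working session

There is one attempt and no reset: what is moved stays moved. The work goes in short steps, each a Python script; the robot and the scene stay as the last script left them, time stands still between calls to the robot, and variables do not carry over. Pictures are saved under pics/ and viewed, about 8 in all and at most 12, crops included, and the job is handed in when it is done.

```bash
mkdir -p pics; cat > h.py <<'E'
import numpy as np, cv2
from scipy.spatial.transform import Rotation as R
from bench import arm
def shot(name,fn=None):
    p=arm.read_camera(name)
    if fn: cv2.imwrite('pics/'+fn,p['color'][:,:,::-1])
    return p
def camR(p):
    o=np.array(p['orientation'],float)
    return o if o.shape==(3,3) else R.from_euler('xyz',o,degrees=True).as_matrix()
def ray(p,u,v):
    K=np.array(p['camera_matrix']); d=np.linalg.inv(K)@[u,v,1]
    return np.array(p['position']), camR(p)@np.array([d[0],-d[1],-d[2]])
def at_z(p,u,v,z):
    c,d=ray(p,u,v); return c+d*(z-c[2])/d[2]
def proj(p,P):
    q=camR(p).T@(np.array(P)-p['position']); q=np.array(p['camera_matrix'])@[q[0],-q[1],-q[2]]
    return q[:2]/q[2]
E
python3 - <<'E'
from h import *
for n in('scene','top'):
    p=shot(n,n+'0.png'); print(n,{k:v for k,v in p.items() if k!='color'})
    for t in('gauge_center','needle','bezel','red_mark','needle_tip','mould_axis','cup0_center','brush_grip'):
        try: print(t,[(np.round(d['bbox']).tolist(),round(d['confidence'],2)) for d in arm.spot_in(t,p)])
        except Exception as e: print(t,e)
print(arm.get_time(),arm.get_tcp_rot())
E
python3 -c "
import cv2,numpy as np
cv2.imwrite('pics/both.png',cv2.resize(np.vstack([cv2.imread('pics/scene0.png'),cv2.imread('pics/top0.png')]),None,fx=.78,fy=.78))"
```

```text
scene {'camera_matrix': array([[390.78400455,   0.        , 248.2762052 ],
       [  0.        , 390.78400455, 195.24963398],
       [  0.        ,   0.        ,   1.        ]]), 'position': array([ 1.09280745, -0.65499065,  0.69783808]), 'orientation': array([55.99103146, -0.18981563, 40.35687578]), 'shot': 1}
gauge_center [([154.0, 306.0, 204.0, 346.0], 0.83), ([124.0, 275.0, 162.0, 328.0], 0.71)]
needle [([122.0, 272.0, 161.0, 330.0], 0.67)]
bezel [([134.0, 284.0, 156.0, 313.0], 0.59)]
red_mark [([137.0, 283.0, 156.0, 312.0], 0.57)]
needle_tip [([214.0, 181.0, 309.0, 251.0], 0.32)]
mould_axis [([300.0, 169.0, 324.0, 191.0], 0.72), ([218.0, 181.0, 307.0, 250.0], 0.71)]
cup0_center [([270.0, 154.0, 292.0, 175.0], 0.76), ([221.0, 179.0, 307.0, 250.0], 0.7)]
brush_grip [([304.0, 161.0, 359.0, 186.0], 0.71)]
top {'camera_matrix': array([[466.57437771,   0.        , 253.70476176],
       [  0.        , 466.57437771, 195.93214364],
       [  0.        ,   0.        ,   1.        ]]), 'position': array([0.48231977, 0.01780494, 1.42846849]), 'orientation': array([  3.00158164,   1.42992558, -91.29194573]), 'shot': 2}
gauge_center [([377.0, 148.0, 406.0, 176.0], 0.87), ([372.0, 189.0, 411.0, 206.0], 0.58)]
needle []
bezel [([384.0, 153.0, 394.0, 169.0], 0.51)]
red_mark [([394.0, 167.0, 392.0, 172.0], 0.47)]
needle_tip []
mould_axis [([216.0, 161.0, 289.0, 238.0], 0.66), ([124.0, 169.0, 140.0, 236.0], 0.24)]
cup0_center [([155.0, 230.0, 179.0, 260.0], 0.79)]
brush_grip [([124.0, 169.0, 141.0, 234.0], 0.61)]
0.9 [ 1.79997576e+02 -6.05550534e-03 -7.09304447e+01]
```

View pics/scene0.png

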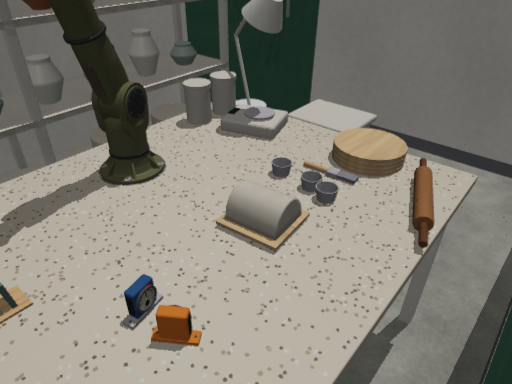

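View pics/top0.png

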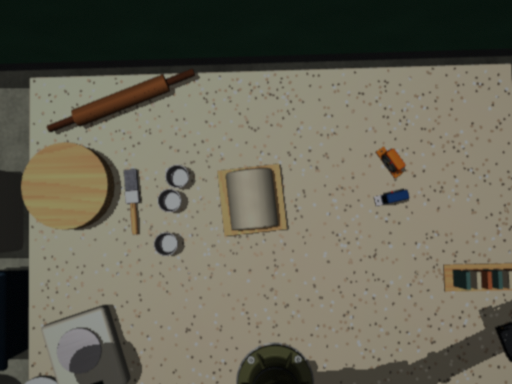

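Scene view: the blue gauge at about (141,297) is the target and the orange one at (174,324) is the look-alike. The mould is at (263,210), with the cups at (282,167), (311,181) and (326,192). Top view: gauge (397,197), mould (252,200).

Next I'll fit the gauge and mould models to both views.

```bash
cat > fit.py <<'E'
from h import *
from scipy.optimize import minimize
ps={n:shot(n) for n in('scene','top')}
def hull(p,P):
    S=8; m=np.zeros((384,512),np.uint8)
    u=np.array([proj(p,q) for q in P]); h=cv2.convexHull((u*S*1.0).astype(np.int32))
    cv2.fillConvexPoly(m,h,255,cv2.LINE_AA,3); return m/255.
def box(c,Rm,sx,sy,z0,z1):
    return [c+Rm@np.array([a*sx/2,b*sy/2,z]) for a in(-1,1) for b in(-1,1) for z in(z0,z1)]
def Rz(a): return R.from_euler('z',a).as_matrix()
# gauge: blue mask
bl={}
for n,p in ps.items():
    h=cv2.cvtColor(p['color'],cv2.COLOR_RGB2HSV); m=((h[...,0]>100)&(h[...,0]<130)&(h[...,1]>110)&(h[...,2]>30)).astype(np.uint8)
    k=np.zeros_like(m)
    if n=='scene': k[262:335,112:166]=1
    else: k[180:215,365:420]=1
    m*=k
    if n=='scene': m=cv2.fillPoly(m,[cv2.convexHull(cv2.findNonZero(m))],1)
    bl[n]=m.astype(float); print(n,int(m.sum()))
def cost(v,w=('scene','top')):
    c=np.array([v[0],v[1],0]); s=0
    for n in w:
        s+=np.abs(hull(ps[n],box(c,Rz(v[2]),.028,.064,.011,.084))-bl[n]).sum()/bl[n].sum()
    return s
x0=at_z(ps['top'],397,197,.05); print('guess',x0)
best=min((minimize(cost,[x0[0],x0[1],a],method='Nelder-Mead',options=dict(initial_simplex=[[x0[0],x0[1],a],[x0[0]+.01,x0[1],a],[x0[0],x0[1]+.01,a],[x0[0],x0[1],a+.2]],xatol=1e-5,fatol=1e-5)) for a in(-.4,-.2,0,.2,.4)),key=lambda r:r.fun)
print('gauge',best.x,np.degrees(best.x[2]),best.fun)
# bat in top: tan (saturation)
p=ps['top'];h=cv2.cvtColor(p['color'],cv2.COLOR_RGB2HSV)
sub=h[155:245,205:300]; m=np.zeros((384,512),np.uint8); m[155:245,205:300]=((sub[...,1]>85)).astype(np.uint8)
m=cv2.morphologyEx(m,cv2.MORPH_OPEN,np.ones((2,2),np.uint8))
n_,L,st,_=cv2.connectedComponentsWithStats(m); i=1+np.argmax(st[1:,4]); print('bat',st[i])
bm=cv2.fillPoly(np.zeros_like(m),[cv2.convexHull(cv2.findNonZero((L==i).astype(np.uint8)))],1).astype(float)
def bc(v,z=.026,sx=.19,sy=.2):
    c=np.array([v[0],v[1],0]); return np.abs(hull(p,box(c,Rz(v[2]),sx,sy,z,z+.012))-bm).sum()/bm.sum()
q=at_z(p,252,200,.03)
for sx,sy in((.19,.2),(.2,.19)):
    rs=[minimize(bc,[q[0],q[1],a],args=(.026,sx,sy),method='Nelder-Mead',options=dict(initial_simplex=[[q[0],q[1],a],[q[0]+.01,q[1],a],[q[0],q[1]+.01,a],[q[0],q[1],a+.1]],xatol=1e-5,fatol=1e-5)) for a in(-.1,0,.1)]
    b=min(rs,key=lambda r:r.fun); print('mould',sx,b.x,np.degrees(b.x[2]),b.fun)
# overlays
g=best.x; mo=b.x
def draw(n,roi,f):
    im=ps[n]['color'][:,:,::-1].copy(); x,y,w,hh=roi
    o=cv2.resize(im[y:y+hh,x:x+w],None,fx=f,fy=f,interpolation=cv2.INTER_CUBIC)
    def dr(P,col):
        u=np.array([(proj(ps[n],t)-[x,y]+.5)*f for t in P]).astype(int)
        cv2.polylines(o,[cv2.convexHull(u)],1,col,1)
    G=np.array([g[0],g[1],0])
    dr(box(G,Rz(g[2]),.028,.064,.011,.084),(0,255,0)); dr(box(G,Rz(g[2]),.03,.1,0,.01),(255,0,255))
    M=np.array([mo[0],mo[1],0]); dr(box(M,Rz(mo[2]),.2,.19,.026,.038),(0,255,0))
    A=Rz(mo[2]); dr([M+A@np.array([s*.085,.07*np.cos(t),.038+.07*np.sin(t)]) for s in(-1,1) for t in np.linspace(0,np.pi,25)],(255,0,0))
    dr([M+A@np.array([-.085,0,.108]),M+A@np.array([.085,0,.108])],(0,0,255))
    return o
a=draw('scene',(105,260,66,80),6);b_=draw('top',(355,170,66,50),6)
c=draw('top',(205,150,100,100),4);d=draw('scene',(200,165,130,90),3)
can=np.zeros((600,800,3),np.uint8)
def put(o,x,y):
    o=o[:600-y,:800-x]; can[y:y+o.shape[0],x:x+o.shape[1]]=o
put(a,0,0);put(b_,400,0);put(c,400,300);put(cv2.resize(d,None,fx=.38,fy=.38),0,485)
cv2.imwrite('pics/fit.png',can)
for u in((179,177),(172,201),(168,244)): print('cup',at_z(p,*u,.04))
E
python3 fit.py
```

```text
scene 778
top 189
guess [ 0.54219999 -0.37015614  0.05      ]
gauge [ 0.54369888 -0.36107592  0.18905609] 10.832115895795194 1.2380092015859947
bat [ 219  165   69   72 1336]
mould 0.19 [0.54135091 0.05326929 0.09165112] 5.2512225877897505 0.0946787986717866
mould 0.2 [0.54178971 0.05326577 0.07824938] 4.483359002759779 0.04964104847236908
cup [0.61810334 0.27359786 0.04      ]
cup [0.54656289 0.29564655 0.04      ]
cup [0.4186723  0.30932267 0.04      ]
```

View pics/fit.png

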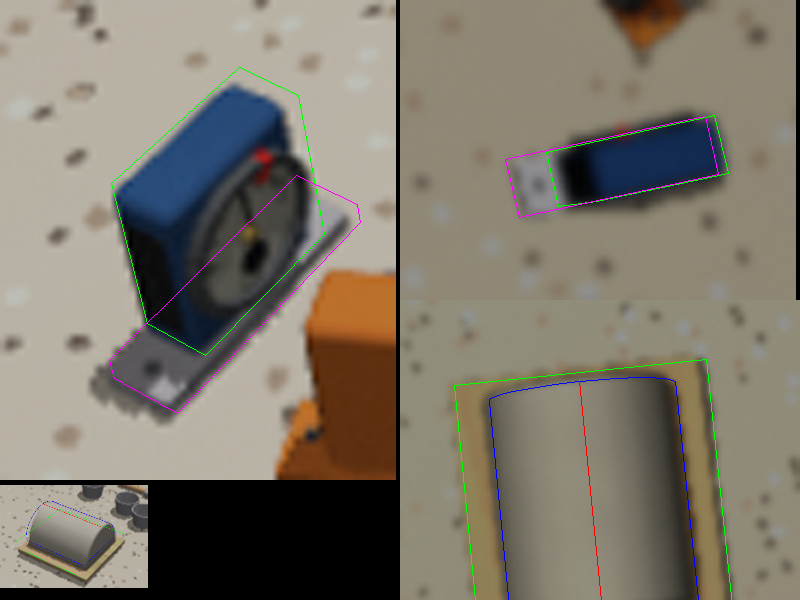

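The overlays agree within a few mm. I'll grasp the gauge, then hold the dial up close to the scene camera to read the red mark.

```bash
cat > s1.py <<'E'
from h import *
g=np.array([.5437,-.3611]); yaw=10.8-90
t0=arm.get_time()
arm.move_ptp([g[0],g[1],.16],[180,0,yaw]); 
print('guard',arm.move_linear([g[0],g[1],.032],velocity=.1,guard=6), arm.get_tcp_pos())
arm.grab(); print('w',arm.get_width(), arm.get_tcp_pos())
arm.move_linear([g[0],g[1],.16],velocity=.12); print('w',arm.get_width(),arm.get_wrist_force(),arm.get_time())
p=shot('scene'); f=-camR(p)[:,2]; c=np.array(p['position'])
for d in(.46,.5,.54,.58,.62):
    G=c+f*d; ga=np.degrees(np.arctan2(-f[1],-f[0]))
    tcp=[G[0],G[1],G[2]-.017]
    q=arm.ik(tcp,[180,0,ga-90]); print(d,np.round(tcp,3),q is not None)
    if q is not None: break
try:
    arm.move_ptp(tcp,[180,0,ga-90]); arm.sleep(2)
except arm.Unreachable as e: print(e)
p=shot('scene','show.png'); print(proj(p,G),arm.get_time(),arm.get_tcp_pos(),arm.get_tcp_rot(),arm.get_width())
im=cv2.imread('pics/show.png'); u,v=proj(p,G).astype(int)
cv2.imwrite('pics/showc.png',cv2.resize(im[v-60:v+60,u-60:u+60],None,fx=5,fy=5,interpolation=cv2.INTER_CUBIC))
E
python3 s1.py
```

```text
guard False [ 0.54430202 -0.36144081  0.03290495]
w 0.06358665340518711 [ 0.54371477 -0.36194933  0.03231241]
w 0.06387138503924085 [ 0.22334876 -0.7861186  -2.82412262] 5.75
0.46 [ 0.847 -0.364  0.424] False
0.5 [ 0.825 -0.339  0.401] False
0.54 [ 0.804 -0.313  0.379] False
0.58 [ 0.782 -0.288  0.356] True
[248.2762052  195.24963398] 9.0583 [ 0.78229274 -0.28792171  0.35642394] [ 1.79998535e+02  7.44764198e-04 -1.39770608e+02] 0.06397556725799225
```

View pics/showc.png

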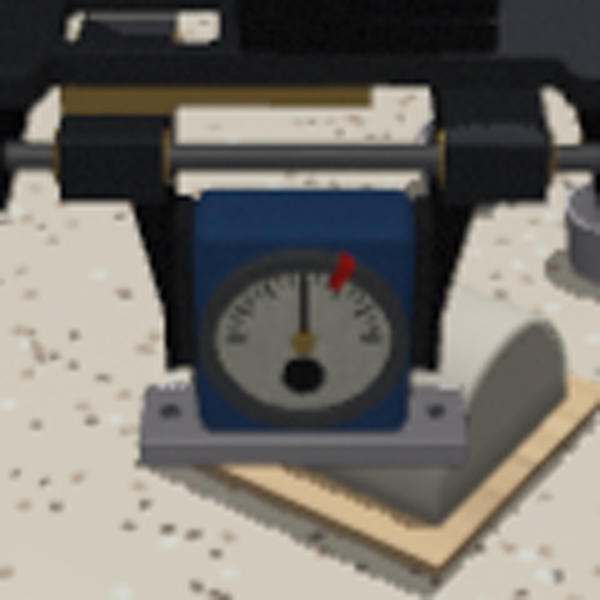

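Close-up: the gauge is gripped level. The pivot is at crop (302,343), the needle points straight up, and the red mark runs from (335,288) to (348,258), so about 0.43 rad clockwise. I'll compute the angle, then rock the gauge by that much in the air to check the needle against the mark.

```bash
cat >> h.py <<'E'
TG=R.from_euler('xyz',[180,0,-90],degrees=True)
def att(yawdeg,t): # gauge yaw, tilt about gauge x (rad)
    return (R.from_euler('z',yawdeg,degrees=True)*R.from_euler('x',t)*TG).as_euler('xyz',degrees=True).tolist()
def red(p,roi):
    x0,y0,x1,y1=roi; c=p['color'][y0:y1,x0:x1].astype(float)
    w=np.clip(c[...,0]-1.4*np.maximum(c[...,1],c[...,2])-15,0,None); yy,xx=np.mgrid[y0:y1,x0:x1]
    return np.array([(w*xx).sum(),(w*yy).sum()])/w.sum(), w.sum()
E
cat > s2.py <<'E'
from h import *
p=shot('scene'); ga=-139.7706+90
u0,v0=248-60,195-60
r,w=red(p,(230,175,275,215)); hub=np.array([302/5-.5+u0,343/5-.5+v0])
f=-camR(p)[:,2]; G=np.array(p['position'])+f*.58
A=R.from_euler('z',ga,degrees=True).as_matrix(); n=A[:,0]
def loc(u,off):
    c,d=ray(p,*u); P=c+d*(((G+n*off-c)@n)/(d@n)); return A.T@(P-G)
print('red',r,w,'hub',hub)
for off in(.014,.018):
    a,b=loc(r,off),loc(hub,off); print(a,b,'ang hub',np.arctan2(-(a-b)[1],(a-b)[2]),'ang nominal', np.arctan2(-a[1],a[2]))
t=.42
tcp=np.array(arm.get_tcp_pos()); arm.move_linear(tcp,att(ga,t)); arm.sleep(2)
p=shot('scene','show2.png'); print(arm.get_time(),arm.get_tcp_rot(),att(ga,t))
im=cv2.imread('pics/show2.png'); 
cv2.imwrite('pics/show2c.png',cv2.resize(im[160:230,213:283],None,fx=8,fy=8,interpolation=cv2.INTER_CUBIC))
E
python3 s2.py
```

```text
red [256.05492547 188.85580039] 1234.3999999999999 hub [247.9 203.1]
[0.014      0.01104934 0.02049206] [ 0.014      -0.00050387 -0.00439024] ang hub -0.43469356530353104 ang nominal -0.4945144144674968
[0.018      0.01095461 0.02309633] [ 0.018      -0.00049959 -0.00157275] ang hub -0.4346935653035272 ang nominal -0.44287783862149116
11.7833 [ 179.99985767   24.06108166 -139.77145992] [180.0, 24.064227395494584, -139.7706]
```

View pics/show2c.png

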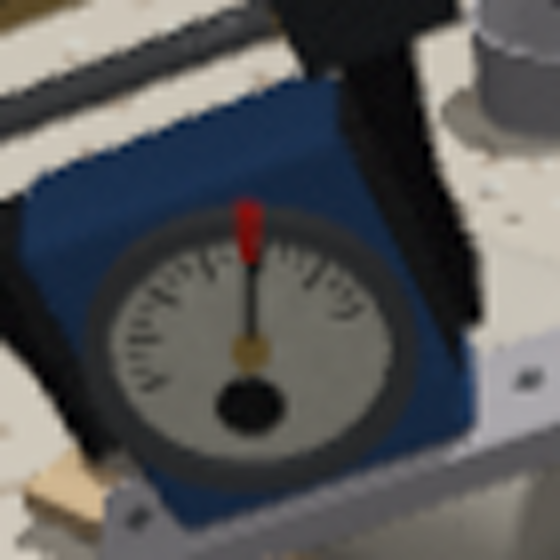

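In the air at t = 0.42 the needle (x≈252) lies under the red mark (x≈250), so that tilt is right. Next is the level touch on the crown.

```bash
cat > s3.py <<'E'
from h import *
M=np.array([.5418,.0533]); my=4.5; S=.0323
a=att(my,0)
arm.move_ptp([*M,.23],a); arm.move_linear([*M,.155]); arm.sleep(.3); f0=np.array(arm.get_wrist_force())
hit=arm.move_linear([*M,.132],velocity=.01,guard=2.0)
P=np.array(arm.get_tcp_pos()); print('hit',hit,P,np.array(arm.get_wrist_force())-f0)
arm.sleep(.3); f=np.array(arm.get_wrist_force())-f0; print(f)
if f[2]<4: arm.move_linear([*M,P[2]-.001],velocity=.01)
for i in range(4):
    arm.sleep(.2); print(arm.get_tcp_pos(),np.array(arm.get_wrist_force())-f0, arm.get_torque())
print(arm.get_time(),arm.get_width(),arm.get_tcp_rot())
p=shot('scene','lev.png'); cv2.imwrite('pics/levc.png',cv2.resize(p['color'][120:260,190:330,::-1],None,fx=4,fy=4,interpolation=cv2.INTER_CUBIC))
E
python3 s3.py
```

```text
hit True [0.54169722 0.05326495 0.13912648] [ 2.16511097 -0.41048914  4.0114554 ]
[4.52622377 0.40528157 5.46970884]
[0.54085522 0.05310653 0.13844563] [3.7705426  0.61376584 6.37550512] [ 0.13736026 -0.71542358 -0.00441305]
[0.54066259 0.05312131 0.13831201] [ 4.02486598 -0.55540162  5.87486612] [ 0.16043727 -0.7675432   0.04167127]
[0.5405388  0.05309807 0.13821636] [4.67034276 0.36593356 7.16446486] [ 0.17744219 -0.85569539  0.00778376]
[0.54047118 0.05307477 0.13815202] [4.30804752 0.11040813 6.97787213] [ 0.15994332 -0.82378141 -0.06117433]
16.8917 0.06357606116183835 [ 1.79810721e+02  1.20805473e-02 -8.55016906e+01]
```

View pics/levc.png

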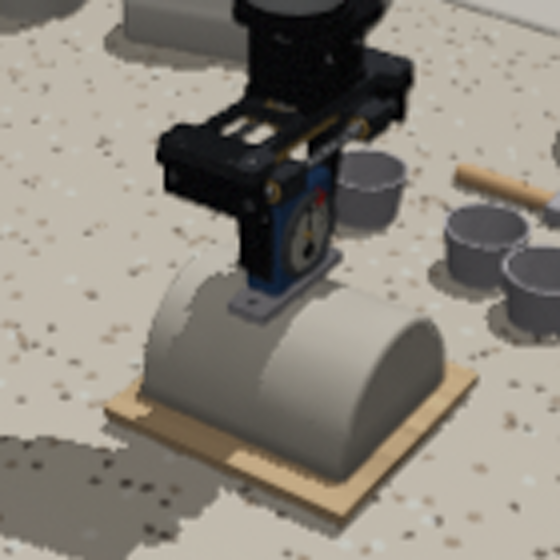

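The picture shows the gauge level across the ridge at crop (285,250). The force is about 7 N, and it was held for over 0.8 s. Next I'll lift it, rock it to 0.42 rad and lower it vertically onto the flank.

```bash
cat > s4.py <<'E'
from h import *
M=np.array([.5418,.0533]); my=4.5; t=.42
A=(R.from_euler('z',my,degrees=True)*R.from_euler('x',t)).as_matrix(); n=A[:,2]
C=np.array([M[0],M[1],.038])+n*(.1395-.038); a=att(my,t)   # TCP at contact
arm.move_linear([*M,.165],velocity=.08)
arm.move_linear(C+[0,0,.03],a,velocity=.05)
arm.move_linear(C+[0,0,.010],velocity=.08); arm.sleep(.4); f0=np.array(arm.get_wrist_force())
hit=arm.move_linear(C-[0,0,.008],velocity=.01,guard=2.0)
P=np.array(arm.get_tcp_pos()); print('hit',hit,P-C,np.array(arm.get_wrist_force())-f0)
arm.sleep(.3); f=np.array(arm.get_wrist_force())-f0; print(f)
if np.linalg.norm(f)<4: arm.move_linear(P-[0,0,.001],velocity=.01)
arm.sleep(1.5)
for i in range(2):
    arm.sleep(.2); print(arm.get_tcp_pos()-C,np.array(arm.get_wrist_force())-f0, arm.get_tcp_rot(),a)
print(arm.get_time(),arm.get_width())
p=shot('scene','tilt.png'); cv2.imwrite('pics/tiltc.png',cv2.resize(p['color'][145:215,230:300,::-1],None,fx=8,fy=8,interpolation=cv2.INTER_CUBIC))
E
python3 s4.py
```

```text
hit True [-0.0002427  -0.00025865 -0.0017952 ] [ 2.6023144  -0.61878231  2.86209495]
[ 2.77031045 -1.16831428  4.77589781]
[-0.00128536 -0.00055107 -0.00270512] [ 3.56108432 -4.93479997  5.35664197] [179.81536583  24.05056371 -85.57420721] [-179.99999999999997, 24.064227395494573, -85.5]
[-0.0012669  -0.00058621 -0.00270603] [ 3.576621   -4.13258052  6.345635  ] [179.8159263   24.04887531 -85.58012191] [-179.99999999999997, 24.064227395494573, -85.5]
22.5167 0.06369873812280545
```

View pics/tiltc.png

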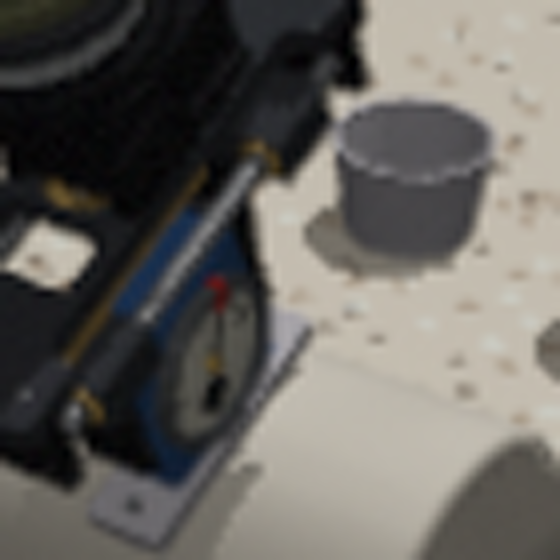

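The needle runs from the hub at crop (217,363) straight to the mark at (219,290). I'll do one numeric check of plumbness, then hand in.

```bash
cat > s5.py <<'E'
from h import *
p=shot('scene'); r,w=red(p,(250,175,265,190)); hub=np.array([217/8-.5+230,363/8-.5+145])
A=R.from_euler('z',4.5,degrees=True).as_matrix(); n=A[:,0]
t=.42; z=(R.from_euler('z',4.5,degrees=True)*R.from_euler('x',t)).as_matrix()[:,2]
G=np.array([.541,.053,.037])+z*.118+n*.018
def loc(u):
    c,d=ray(p,*u); return A.T@(c+d*(((G-c)@n)/(d@n))-G)
a,b=loc(r),loc(hub); print(r,w,hub,a,b,'mark from plumb',np.arctan2(-(a-b)[1],(a-b)[2]),'r',np.linalg.norm(a-b))
print(arm.get_wrist_force(),arm.get_tcp_rot(),arm.get_width(),arm.get_time())
q=shot('top')
for pp in (p,q):
  for k in('cup0_center','brush_grip'): print(k,[(np.round(d['bbox']).tolist(),round(d['confidence'],2)) for d in arm.spot_in(k,pp)])
E
python3 s5.py
```

```text
[256.73289902 180.69869707] 122.80000000000001 [256.625 189.875] [-5.25941997e-17 -1.85853737e-03  2.71959265e-02] [-2.73901977e-17 -1.58952050e-03 -8.81212177e-04] mark from plumb 0.009581056029440286 r 0.028078427416469213
[ 2.9308224  -3.3705726   2.51729831] [179.8169675   24.04988441 -85.57628736] 0.06397958789096872 22.6167
cup0_center [([272.0, 155.0, 292.0, 175.0], 0.56)]
brush_grip [([306.0, 161.0, 360.0, 186.0], 0.78)]
cup0_center [([155.0, 232.0, 178.0, 256.0], 0.6)]
brush_grip [([125.0, 170.0, 141.0, 234.0], 0.63), ([168.0, 161.0, 189.0, 187.0], 0.46)]
```

```bash
python3 -c "
from bench import arm
print(arm.close_job(),arm.get_time(),arm.get_wrist_force())"
```

```text
the job is handed in; nothing more can be done
the job is handed in; nothing more can be done
```

I handed the job in at about 22.6 s of the 42 s allowed. The gauge was still gripped and its sole was resting on the plaster with the needle on the red mark. No verdict was reported.

- **Level touch:** I took the blue gauge by its sides and set it level across the ridge. It bore on the crown at about 7 N for over 0.8 s.
- **Reading the mark:** Before that, I held the dial up to the scene camera and measured the mark at about -0.43 rad. Rocking the gauge by 0.42 rad in the air put the needle under the mark, so I used that tilt.
- **Rocking over:** I lifted the gauge off, tilted it and lowered it straight down onto the plaster, rather than rolling it over in contact.
- **Last checks:**
  - The mark was 0.01 rad from plumb above the pivot in the image (limit 0.07).
  - The tool held 24.05° of tilt and the fingers were 64 mm apart.
  - The contact force was about 6–8 N.
- **Bystanders:** The brush and the one cup the network reported (of three) were within about 2 px of where they started. I did not measure the other two cups, but the arm did not go near them.
- **Not explained:** A sideways force of about 3–4 N along the ridge showed up in both touches. The tool drifted about 1 mm that way and then stayed steady. I think the sole was bearing slightly on one edge.

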